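Refit the latch knob and lift the coupler off its ball

TASK

Fit the loose square knob, bore down, fully home onto the square post of the coupler's latch. Then squeeze the knob all the way over towards the coupler's fixed upright lug, which pulls the latch sideways against its spring, and so lift the coupler and tongue straight up off the ball. Finish while still holding it in the gripper, level, about 8 cm above where it sat and over the ball, with the knob still home on its post; do not disturb the weight, the spanner or the jar.

Things in the scene. Friction and masses are not known exactly. Their poses are not given: they have to be found in the camera images.
- knob: Loose black square knob, 24 x 24 mm and 40 mm tall, about 40 g, standing upright on the bench. Origin: centre of its underside, z up, x and y square to its sides. A square blind bore, 15 x 15 mm and 28 mm deep, sides parallel to the knob's, opens in the middle of the underside; it fits the post in any of four quarter turns.
- post (a point): Foot centre of the bare steel square post on the latch slide, on the slide's flat top, 78 mm above the bench as it sits. The knob's underside rests here when home. Post 12 x 12 mm, 26 mm tall, its top 8 mm tapered to 5 x 5 mm; z up, x and y square to its sides and parallel to the tongue's. At rest it lies at x 0, y +19 mm, z +34 mm of the tongue's frame; moves with the latch.
- latch (a joint): Latch slide on the coupler, in m: 0 = shut (hook under the ball head), 0.012 = fully open at its stop; the ball is free above 0.009. It opens towards the tongue's -y, that is towards the lug. A spring presses it shut with 4 N when shut, 8 N when open, and shuts it when let go.
- tongue: Loose aluminium coupler with tongue stub, 0.40 to 0.54 kg with latch, sitting on ball and rest. Tongue bar 30 mm wide, 24 mm high, back to x = -115 mm; ball housing 48 x 48 mm centred at x = +45 mm. Origin on the centre line at the bar's underside, 44 mm above the bench; x towards the ball, z up, the lug on the -y side. Mass centre near x +8, y -3 mm. Spring barrel at x 33 to 57 mm, up to 96 mm above the bench.
- lug (a point): Top centre of the coupler's fixed upright lug, 118 mm above the bench as it sits, at x 0, y -26 mm of the tongue's frame. Lug 30 mm long (x), 10 mm thick (y), 46 mm tall. Over the outer faces, lug and fitted knob measure 62 mm (28 mm between them; middle at tongue y 0) with the latch shut, 50 mm (middle at y -6 mm) fully open. Beside and between them nothing is higher than 78 mm above the bench.
- socket (a point): Top of the ball socket inside the coupler, x +45 mm, y 0, z +20 mm of the tongue's frame; it meets ball_top when seated.
- ball_top (a point): Top of the mount's steel ball stud, 64 mm above the bench. Domed head 32 mm across with a flat underside 24 mm below its top, on a 14 mm neck; the socket has 2 mm of play to each side.
- mount: Fixed steel base plate, 190 x 90 x 10 mm, with the ball stud at x = +45 mm and, at x = -85 mm, a rest with two cheeks that guide the tongue with 3 mm of play to each side (cheek tops 54 mm above the bench). Origin on the bench below the tongue's origin; x, y as those of the tongue as it sits.
- weight: Brass weight, 38 mm across, 64 mm tall; origin at its underside. Leave alone.
- spanner: Steel spanner, 180 mm long, lying on the bench, origin at the middle of its underside. Leave alone.
- jar: White jar, 56 mm across, 70 mm tall; origin at its underside. Leave alone.
Not all that is in view belongs to the job. Of the things like the tongue, leave any that is blue; of the rest the larger one is meant. Several things look just like the knob: the one meant starts farthest from the robot's base.

How it is judged:
By the outcome, as a careful person would: the job done as asked, in the order asked, and still so for the second after the job is handed in, while the arm keeps its last pose, push and grip.
It also fails if it takes over 61 s, if anything falls off the work surface, if the arm or the gripper's body presses on something with over 40 N, if the wrist force passes 120 N, or if a joint passes its speed limit or range.

ROBOT

A 6-joint arm with a two-finger parallel gripper is mounted at the origin on the work surface. World frame = base frame: x ahead of the robot, y to its left, z up, the work surface at z = 0. Lengths are in mm, angles in rad, forces in N, time in s.
With the tool pointing down it reaches from about 200 to 875 mm from the base axis. Payload 3.4 kg.
Tool frame: the origin (TCP) lies on the centre line of the jaws, within the pads' length; the fingertips stand 8 mm ahead of it and the grasp point (between the pads) lies 11 mm behind it; z points along the fingers, y is the line along which they close (so a half turn about z gives the same grasp; the last joint's range is limited). The gripper opens to 94 mm and grips with 3 to 60 N. Pads are 16 mm wide; open, the fingers measure 119 mm over their backs; the gripper's body (75 mm by 177 mm) begins 78 mm behind the grasp point.
Start: joints at [1.125, 0.276, 1.505, -0, 1.361, -0.121], TCP at [183.512, 544.966, 213.493] pointing down, gripper open.
Joint ranges: [-2.89, 2.89], [-0.75, 2.08], [0.22, 2.7], [-1.18, 4.32], [0.11, 2.71], [-2.7, 2.7]. Speed limits (rad/s): [2.57, 2.57, 3.14, 3.14, 3.14, 3.14].

INTERFACE

Orientations are given as a rotation vector (axis times angle).
In Python, from station import bot, viewer gives the robot as it stands. The module is installed in compiled form; this text tells all that it offers.
- The arm moves only by the tool send_rows, never from a script. Its argument "steps" is a list of rows, each a list of 4 numbers: the shift along the tool's x, y, z in cm, then the turn about the tool's z in rad. A call has 1 to 5 rows; each row is the pose to reach, as a shift and turn from the pose commanded when the call began, along the tool's axes at that moment; what a row does not reach only later rows make up. A row lasts 1/10 s, in which the tool goes at most 50 mm and 8.59 degrees, less where a joint would pass 70% of its speed; a pose out of reach is approached as far as the arm can. A call with a gripper value outside its range is refused whole. "gripper" is the opening, from -1 (shut) to 1 (fully open), so that 0 is half open, set as the call begins (left out, the last holds). The fingers move at their own pace and stop on an object; the grip force is fixed at half the most. Time passes only in rows, so rows that repeat a pose let the fingers close. It gives the time, the measured TCP pose, the force, the opening and the grip force at its end, in the units of the state.
- bot.observe(): the state, without advancing time (a new reading comes with each control period).
- viewer.snapshot(name): name is "scene" or "top" or "wrist"; returns (picture, depth): 480x640x3 uint8, red, green, blue; 480x640 float32, mm along the optical axis (not along the pixel's ray), 0 where there is no reading.
- viewer.camera_model(name): a dict with "intrinsics" (3x3 intrinsics, pixels), "world_from_camera" (4x4, takes a point from camera to world coordinates). Camera axes: x right, y down, z forward; pixel columns grow to the right and rows downward; lengths in mm; the calibration is good to about 2 mm. The wrist camera is an equidistant fisheye: a pixel r from the principal point sees the ray r / f radians off the axis. A picture is of the moment at which its call begins: read the wrist's pose just before it. camera_model takes no time and is no camera call; for the wrist camera it gives the pose at the moment of the call.
- bot.finish_job(): hands the job in; it is judged then, once.
The state is a dict: "clock": time; "qpos": joint angles; "qd": joint speeds; "joint_torque": joint torques, N m; "tcp_pos": TCP position; "eef_rot": TCP orientation; "contact_force": force on the tool from outside, world axes, zero at the start; "wrist_torque": the same for the moment, N m; "finger_gap": finger opening in mm; "finger_force": force on a finger pad.
Only numpy, scipy, OpenCV 4.12 (cv2) and the standard library are available. Lean on these libraries where they do the work, as an engineer would, in place of code of your own. Each camera call takes 0.05 s, during which the arm holds its last target. There are 200 camera calls.

## Working session

There is one attempt and no reset: what is moved stays moved. The work goes in short steps, Python scripts to look and compute and a tool call to move; the robot and the scene stay as the last step left them, time stands still between calls to the robot, and variables do not carry over. Pictures are saved under pics/ and viewed, at most 10 in all, crops included, and the job is handed in when it is done.

Besides the shell and the picture viewer there is one more tool, called after "Request:" in YAML: its name, and indented under it one key for each argument. send_rows: Moves the arm, as the interface text tells. Its arguments: {"type":"object","properties":{"steps":{"type":"array","items":{"type":"array","items":{"type":"number"}}},"gripper":{"type":"number"}},"required":["steps"]}

```bash
mkdir -p pics; cat > h.py <<'E'
from station import bot, viewer
import numpy as np, cv2
from scipy.spatial.transform import Rotation as R
def snap(n,f=None):
    m=viewer.camera_model(n); p,d=viewer.snapshot(n)
    if f: cv2.imwrite(f'pics/{f}.png',p[:,:,::-1])
    return p,d,np.array(m["intrinsics"]),np.array(m["world_from_camera"])
def ray(n,K,T,u,v):
    x=(u-K[0,2])/K[0,0]; y=(v-K[1,2])/K[1,1]
    if n=="wrist":
        r=np.hypot(x,y); s=np.sin(r)/max(r,1e-9); c=np.array([x*s,y*s,np.cos(r)])
    else: c=np.array([x,y,1.])
    return T[:3,3],T[:3,:3]@c
def onplane(n,K,T,u,v,z):
    o,d=ray(n,K,T,u,v); return o+d*(z-o[2])/d[2]
def cloud(n,d,K,T):
    v,u=np.mgrid[:480,:640]; P=np.stack([(u-K[0,2])/K[0,0]*d,(v-K[1,2])/K[1,1]*d,d],-1)
    return P@T[:3,:3].T+T[:3,3]
E
python3 - <<'E'
from h import *
for n in ("top","scene"):
    p,d,K,T=snap(n,n+"0"); print(n,K.round(1).tolist(),T.round(3).tolist())
    np.savez(n+"0.npz",p=p,d=d,K=K,T=T)
s=bot.observe()
for k in s: print(k,np.round(s[k],3))
E
```

```text
top [[555.0, 0.0, 319.8], [0.0, 555.0, 237.6], [0.0, 0.0, 1.0]] [[0.021, -0.992, 0.122, 423.334], [-1.0, -0.021, 0.004, 19.822], [-0.001, -0.122, -0.993, 1423.826], [0.0, 0.0, 0.0, 1.0]]
scene [[532.0, 0.0, 309.1], [0.0, 532.0, 237.0], [0.0, 0.0, 1.0]] [[0.474, 0.653, -0.591, 1212.913], [0.88, -0.343, 0.328, -321.477], [0.012, -0.676, -0.737, 880.496], [0.0, 0.0, 0.0, 1.0]]
clock 0.1
qpos [ 1.125  0.277  1.506  0.     1.361 -0.121]
qd [-0.001 -0.002 -0.    -0.001 -0.002  0.001]
joint_torque [ 1.0000e-03 -4.0546e+01 -2.3778e+01  7.0000e-02  3.0000e-02 -0.0000e+00]
tcp_pos [183.303 544.513 212.723]
eef_rot [-5.08e-01 -3.10e+00  2.00e-03]
contact_force [ 0.364 -0.308  0.632]
wrist_torque [ 0.041 -0.016 -0.023]
finger_force 0.0
finger_gap 94.23
```

View pics/top0.png

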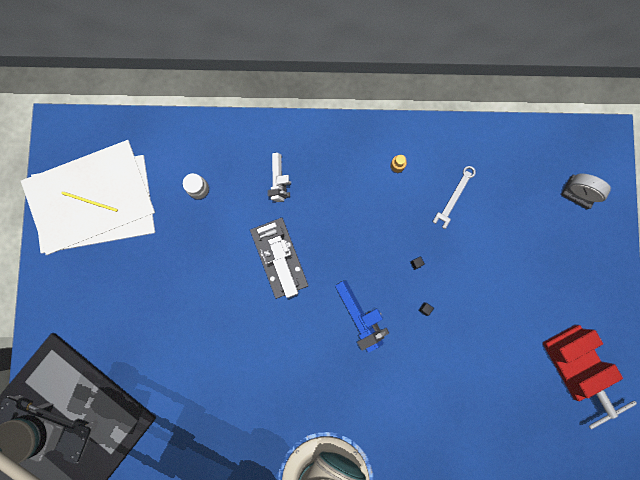

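View pics/scene0.png

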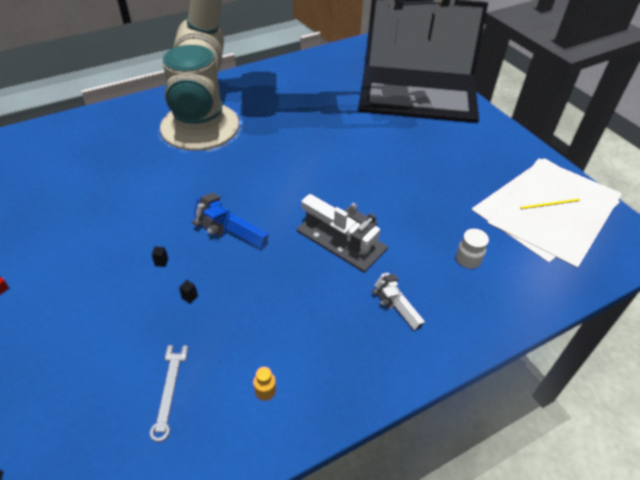

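Top view: knob look-alikes are at (417,263) and (426,309); the one at (417,263) is higher in the image, so farther from the base at about (327,470), and is the one meant. The tongue candidates are white on a mount at (280,258), small white at (280,178) and blue at (360,318). The larger non-blue one at (280,258) is meant. The weight is at (399,163), the spanner at (455,197) and the jar at (195,186).

```bash
cat > m.py <<'E'
from h import *
out={}
for n in ("top","scene"):
    z=np.load(n+"0.npz"); p,d,K,T=z["p"],z["d"],z["K"],z["T"]
    W=cloud(n,d,K,T); hsv=cv2.cvtColor(p,cv2.COLOR_RGB2HSV)
    table=(hsv[...,0]>100)&(hsv[...,0]<125)&(hsv[...,1]>120)
    m=((W[...,2]>12)&(W[...,2]<150)&(d>0)).astype(np.uint8)
    c,l,st,ce=cv2.connectedComponentsWithStats(m)
    for i in range(1,c):
        if st[i,4]<40: continue
        q=W[l==i]; print(n,ce[i].round(),st[i,4],"mean",q.mean(0).round(),"r",np.hypot(*q.mean(0)[:2]).round(),"zmax",np.percentile(q[:,2],98).round(), "col",p[l==i].mean(0).round())
z=np.load("top0.npz"); p=z["p"]
a=cv2.resize(p[200:330,235:445],None,fx=3.6,fy=3.6,interpolation=cv2.INTER_CUBIC)
cv2.imwrite("pics/crop0.png",a[:,:,::-1])
E
python3 m.py
```

```text
top [278. 180.] 603 mean [742. 136.  29.] r 754.0 zmax 52.0 col [179. 180. 182.]
top [398. 163.] 206 mean [ 788. -170.   46.] r 807.0 zmax 67.0 col [194. 165.  96.]
top [195. 185.] 468 mean [717. 341.  58.] r 794.0 zmax 74.0 col [200. 200. 199.]
top [586. 189.] 1113 mean [ 726. -635.   65.] r 964.0 zmax 107.0 col [118. 118. 119.]
top [277. 256.] 1561 mean [543. 129.  69.] r 558.0 zmax 114.0 col [191. 191. 194.]
top [417. 262.] 111 mean [ 537. -220.   36.] r 580.0 zmax 46.0 col [62. 63. 69.]
top [362. 319.] 1398 mean [393. -84.  45.] r 402.0 zmax 77.0 col [ 63.  96. 172.]
top [426. 309.] 117 mean [ 422. -242.   36.] r 487.0 zmax 43.0 col [61. 61. 64.]
top [584. 367.] 3797 mean [ 291. -615.   65.] r 681.0 zmax 99.0 col [148.  59.  57.]
top [ 79. 411.] 9953 mean [155. 607.  20.] r 627.0 zmax 54.0 col [79. 80. 83.]
top [ 57. 420.] 57 mean [131. 661.  17.] r 674.0 zmax 22.0 col [53. 52. 55.]
top [319. 460.] 1047 mean [60. 17. 48.] r 62.0 zmax 147.0 col [129. 127. 118.]
top [  4. 476.] 69 mean [ 27. 725. 117.] r 725.0 zmax 127.0 col [75. 76. 78.]
scene [58. 11.] 3058 mean [-774. -212.   50
[... 422 characters left out ...]
0 zmax 77.0 col [ 39.  77. 145.]
scene [344. 225.] 2620 mean [559. 125.  61.] r 573.0 zmax 116.0 col [128. 130. 135.]
scene [565. 200.] 60 mean [697. 659.  14.] r 959.0 zmax 17.0 col [244. 237. 133.]
scene [473. 247.] 865 mean [733. 336.  52.] r 806.0 zmax 74.0 col [165. 166. 166.]
scene [160. 254.] 235 mean [ 430. -244.   32.] r 494.0 zmax 44.0 col [24. 32. 47.]
scene [396. 298.] 1034 mean [753. 133.  29.] r 764.0 zmax 53.0 col [159. 162. 169.]
scene [  3. 283.] 75 mean [ 349. -544.   23.] r 646.0 zmax 33.0 col [94. 31. 48.]
scene [188. 289.] 260 mean [ 545. -222.   32.] r 589.0 zmax 44.0 col [25. 33. 48.]
scene [265. 383.] 544 mean [ 804. -176.   45.] r 823.0 zmax 67.0 col [187. 147.  61.]
```

View pics/crop0.png

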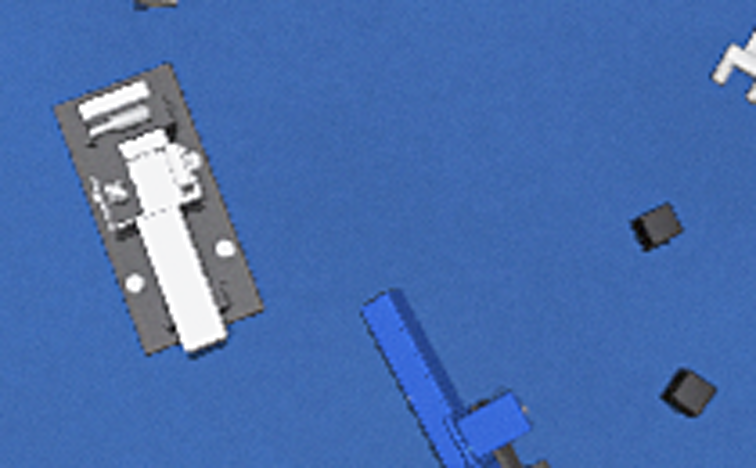

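The crop confirms both choices. The large aluminium coupler is on the grey mount, with its x axis pointing up and left in the image, the lug at crop (190,170) and the post at about (110,190). The far black knob is at crop (657,226). Next I go above the knob for a close look.

```bash
cat >> h.py <<'E'
def plan(p,yaw=None):
    """shift in tool axes (cm) + turn to reach world p with tool y along world angle yaw (mod pi)"""
    s=bot.observe(); M=R.from_rotvec(s["eef_rot"]).as_matrix()
    sh=M.T@(np.array(p)-s["tcp_pos"])/10; t=0
    if yaw is not None:
        cur=np.arctan2(M[1,1],M[0,1]); t=-((yaw-cur+np.pi/2)%np.pi-np.pi/2)
    print("tcp",np.round(s["tcp_pos"],1),"shift",sh.round(2),"turn",round(t,3),"tooly yaw deg",np.degrees(np.arctan2(M[1,1],M[0,1])).round(1),"z",M[:,2].round(3),"t",s["clock"])
E
python3 - <<'E'
from h import *
z=np.load("top0.npz"); p,d,K,T=z["p"],z["d"],z["K"],z["T"]
for (u0,v0,u1,v1) in ((405,250,430,275),):
    g=cv2.cvtColor(p,cv2.COLOR_RGB2GRAY)[v0:v1,u0:u1]; s=p[v0:v1,u0:u1].astype(int)
    m=((s[...,2]-s[...,0])<40).astype(np.uint8); c=max(cv2.findContours(m,0,1)[0],key=cv2.contourArea)
    r=cv2.minAreaRect(c); print(r)
    print("knob",onplane("top",K,T,r[0][0]+u0,r[0][1]+v0,30))
# mount plate colour region
x0,y0=235,200
def w(cx,cy,z): return onplane("top",K,T,x0+cx/3.6,y0+cy/3.6,z)
a,b,c,e=[w(*q,10) for q in ((55,107),(172,63),(263,310),(148,354))]
ctr=(a+b+c+e)/4; dx=(a+b-c-e); print("mount",ctr,np.degrees(np.arctan2(dx[1],dx[0])))
plan([525,-221,200])
E
```

```text
((12.10000228881836, 12.700000762939453), (9.391485214233398, 11.180338859558105), 63.43495178222656)
knob [ 536.36160419 -221.01519143   30.        ]
mount [543.50328499 127.67809907  10.        ] 22.031221726680517
tcp [183.3 544.5 212.7] shift [-56.81 -61.64   1.36] turn 0 tooly yaw deg 71.4 z [-0.001 -0.001 -1.   ] t 0.1
```

```bash
cat >> h.py <<'E'
def path(p,dturn,n):
    "end-of-call rows for n calls"
    s=bot.observe(); M=R.from_rotvec(s["eef_rot"]).as_matrix(); w=(np.array(p)-s["tcp_pos"])/10/n
    for k in range(n):
        print("call",k,(M.T@w).round(1),"turn",round(dturn/n,2)); M=M@R.from_rotvec([0,0,dturn/n]).as_matrix()
E
python3 -c "
from h import *
path([500,-221,190],2.36,4)"
```

```text
call 0 [-13.6 -15.6   0.6] turn 0.59
call 1 [-20.   -5.4   0.6] turn 0.59
call 2 [-19.6   6.6   0.6] turn 0.59
call 3 [-12.6  16.4   0.6] turn 0.59
```

Request:
send_rows:
  steps:
    - [-2.7,-3.1,0.1,0.12]
    - [-5.4,-6.2,0.2,0.24]
    - [-8.2,-9.4,0.4,0.36]
    - [-10.9,-12.5,0.5,0.48]
    - [-13.6,-15.6,0.6,0.59]
  gripper: 0.2

```text
clock: 0.6
tcp_pos: [262.7, 352.0, 207.1]
eef_rot: [1.393, 2.816, -0.001]
contact_force: [1.4, -1.1, 0.3]
finger_gap: 58.8
finger_force: 0.0
```

Request:
send_rows:
  steps:
    - [-4,-1.1,0.1,0.12]
    - [-8,-2.2,0.2,0.24]
    - [-12,-3.2,0.4,0.36]
    - [-16,-4.3,0.5,0.48]
    - [-20,-5.4,0.6,0.59]

```text
clock: 1.1
tcp_pos: [341.8, 160.7, 201.3]
eef_rot: [-2.152, -2.289, -0.0]
contact_force: [1.3, 1.2, 0.2]
finger_gap: 56.6
finger_force: 0.0
```

Request:
send_rows:
  steps:
    - [-3.9,1.3,0.1,0.12]
    - [-7.8,2.6,0.2,0.24]
    - [-11.8,4,0.4,0.36]
    - [-15.7,5.3,0.5,0.48]
    - [-19.6,6.6,0.6,0.59]

```text
clock: 1.6
tcp_pos: [420.6, -30.6, 195.2]
eef_rot: [-2.725, -1.563, -0.0]
contact_force: [1.0, 1.9, 0.1]
finger_gap: 56.2
finger_force: 0.0
```

Request:
send_rows:
  steps:
    - [-2.5,3.3,0.1,0.12]
    - [-5,6.6,0.2,0.24]
    - [-7.6,9.8,0.4,0.36]
    - [-10.1,13.1,0.5,0.48]
    - [-12.6,16.4,0.6,0.59]

```text
clock: 2.1
tcp_pos: [499.6, -221.6, 188.9]
eef_rot: [-3.061, -0.703, 0.001]
contact_force: [0.1, 0.6, -0.1]
finger_gap: 56.8
finger_force: 0.0
```

```bash
python3 - <<'E'
from h import *
p,d,K,T=snap("wrist","w1"); print(K.round(1).tolist(),T.round(3).tolist())
np.savez("w1.npz",p=p,d=d,K=K,T=T)
plan([536,-221,100],np.radians(-63))
E
```

```text
[[371.6, 0.0, 321.4], [0.0, 371.6, 242.3], [0.0, 0.0, 1.0]] [[0.436, -0.877, -0.203, 557.101], [-0.9, -0.425, -0.098, -194.561], [-0.0, 0.225, -0.974, 361.491], [0.0, 0.0, 0.0, 1.0]]
tcp [ 503.1 -228.6  188.5] shift [3.3  0.68 8.86] turn -0.025 tooly yaw deg -64.4 z [ 0.003 -0.006 -1.   ] t 2.15
```

View pics/w1.png

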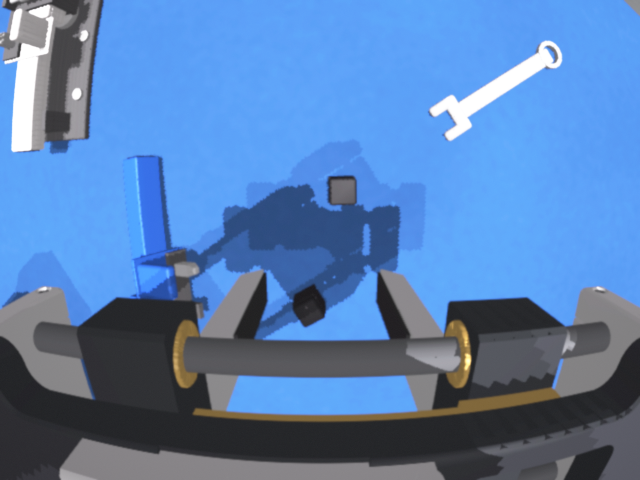

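The wrist view shows the meant knob at (342,190), almost square to the jaws. The decoy is at (309,305), nearer the base.

```bash
cat > k.py <<'E'
from h import *
def knob(f,u0,v0,u1,v1,z=40,thr=None):
    q=np.load(f); p,K,T=q["p"],q["K"],q["T"]; s=p[v0:v1,u0:u1].astype(int)
    blk=((s[...,2]-s[...,0])<25)&(s.max(-1)<140)
    m=(blk&(s.max(-1)>thr)).astype(np.uint8) if thr else blk.astype(np.uint8)
    c=max(cv2.findContours(m,0,1)[0],key=cv2.contourArea)
    b=cv2.boxPoints(cv2.minAreaRect(c))+[u0,v0]
    W=np.array([onplane("wrist",K,T,*x,z)[:2] for x in b]); c=W.mean(0)
    e=np.roll(W,-1,0)-W; a=np.degrees(np.arctan2(e[:,1],e[:,0])); print("px",b.round(1).tolist(),"ctr",c.round(1),"sides",np.hypot(*e.T).round(1),"ang",(a%90).round(1))
    print(np.unique(s[blk].max(-1)//10*10,return_counts=True))
E
python3 - <<'E'
from k import *
knob("w1.npz",320,168,365,212); knob("w1.npz",320,168,365,212,thr=75)
E
```

```text
px [[329.0, 177.0], [355.0, 177.0], [355.0, 204.0], [329.0, 204.0]] ctr [ 539.3 -222.9] sides [22.5 23.6 22.7 23.6] ang [26.2 26.6 26.1 26. ]
(array([ 40,  50,  60,  70,  80,  90, 100, 110, 120]), array([ 14,  29,  30,  24,  48,  64, 160, 336,   1]))
px [[330.0, 179.0], [355.0, 179.0], [355.0, 204.0], [330.0, 204.0]] ctr [ 538.7 -223.7] sides [21.6 21.9 21.8 21.8] ang [26.2 26.6 26.1 26. ]
(array([ 40,  50,  60,  70,  80,  90, 100, 110, 120]), array([ 14,  29,  30,  24,  48,  64, 160, 336,   1]))
```

Request:
send_rows:
  steps:
    - [0,0,0,0]
    - [0,0,0,0]

```text
clock: 2.35
tcp_pos: [498.7, -219.3, 188.8]
eef_rot: [-3.058, -0.711, 0.002]
contact_force: [-0.8, -0.6, -0.2]
finger_gap: 56.5
finger_force: 0.0
```

```bash
python3 -c "
from h import *
plan([538.5,-222.7,70],np.radians(-63.8))"
```

```text
tcp [ 498.7 -219.3  188.8] shift [ 3.43  2.09 11.87] turn -0.0 tooly yaw deg -63.8 z [-0.002  0.002 -1.   ] t 2.35
```

Request:
send_rows:
  steps:
    - [0.9,0.5,3,0]
    - [1.7,1,6,0]
    - [2.6,1.6,9,0]
    - [3.4,2,11.9,0]
    - [3.4,2,11.9,0]

```text
clock: 2.85
tcp_pos: [536.4, -219.8, 67.1]
eef_rot: [-3.053, -0.714, 0.009]
contact_force: [-0.8, 0.1, -0.2]
finger_gap: 56.6
finger_force: 0.0
```

Request:
send_rows:
  steps:
    - [0,0,0,0]
    - [0,0,0,0]

```text
clock: 3.05
tcp_pos: [539.3, -222.8, 72.3]
eef_rot: [3.058, 0.712, 0.003]
contact_force: [-0.7, -0.1, 0.4]
finger_gap: 56.3
finger_force: 0.0
```

```bash
python3 -c "
from k import *
p,d,K,T=snap('wrist','w2');np.savez('w2.npz',p=p,d=d,K=K,T=T)
plan([538.5,-222.7,18],np.radians(-63.8))
o=bot.observe(); M=R.from_rotvec(o['eef_rot']).as_matrix()
s=p[150:420,200:440].astype(int); m=(((s[...,2]-s[...,0])<25)&(s.max(-1)<140))
cv2.imwrite('pics/w2c.png',cv2.resize(p[150:420,180:460],None,fx=2,fy=2)[:,:,::-1])
"
```

```text
tcp [ 539.5 -223.1   72.5] shift [-0.08 -0.09  5.45] turn 0.0 tooly yaw deg -63.8 z [ 0.003 -0.001 -1.   ] t 3.1
```

View pics/w2c.png

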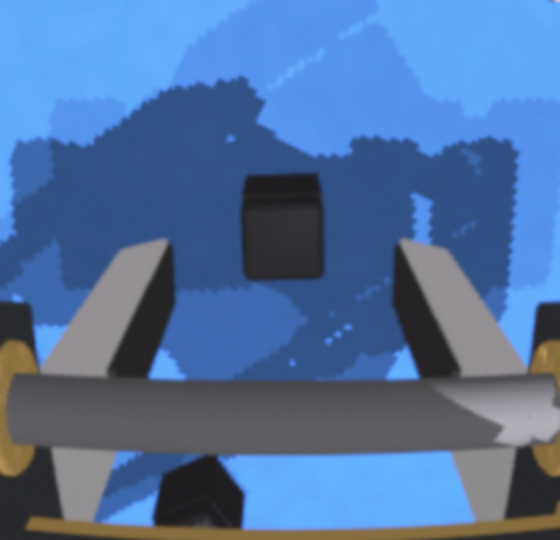

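The knob sits midway between the fingers (crop (284,235)) and square to them.

```bash
python3 -c "
from k import *
knob('w2.npz',280,225,360,300);knob('w2.npz',280,225,360,300,thr=38)
q=np.load('w2.npz');print(onplane('wrist',q['K'],q['T'],322,269,40),q['T'][:3,3]);plan([538.5,-222.7,18])"
```

```text
px [[301.0, 238.0], [340.0, 238.0], [340.0, 289.0], [301.0, 289.0]] ctr [ 542.4 -221.5] sides [22.  30.6 22.9 30.6] ang [26.2 27.  26.2 25.4]
(array([20, 30, 40, 50, 60]), array([  2, 501, 659, 801,  17]))
px [[299.8, 239.7], [339.4, 237.9], [341.6, 287.8], [302.0, 289.6]] ctr [ 542.3 -221.6] sides [22.4 30.  23.2 30. ] ang [28.8 29.5 28.9 27.9]
(array([20, 30, 40, 50, 60]), array([  2, 501, 659, 801,  17]))
[ 540.11101851 -223.55980012   40.        ] [ 596.14258079 -195.02075403  244.96214625]
tcp [ 539.5 -223.1   72.5] shift [-0.08 -0.09  5.45] turn 0 tooly yaw deg -63.8 z [ 0.003 -0.001 -1.   ] t 3.1
```

Request:
send_rows:
  steps:
    - [0,0,1.5,0]
    - [0,0,3,0]
    - [0,0,4.5,0]
    - [0,0,5.4,0]
    - [0,0,5.4,0]

```text
clock: 3.6
tcp_pos: [538.4, -222.9, 16.4]
eef_rot: [-3.059, -0.711, 0.001]
contact_force: [0.4, -0.5, 0.4]
finger_gap: 56.3
finger_force: 0.0
```

Request:
send_rows:
  steps:
    - [0,0,0,0]
    - [0,0,0,0]
    - [0,0,0,0]
    - [0,0,0,0]
    - [0,0,0,0]
  gripper: -1

```text
clock: 4.1
tcp_pos: [539.1, -223.1, 16.8]
eef_rot: [3.06, 0.711, 0.001]
contact_force: [0.7, -0.8, 1.7]
finger_gap: 23.5
finger_force: 30.0
```

Request:
send_rows:
  steps:
    - [0,0,0,0]
    - [0,0,0,0]
    - [0,0,0,0]

```text
clock: 4.4
tcp_pos: [539.1, -223.1, 16.8]
eef_rot: [3.06, 0.711, 0.001]
contact_force: [-0.3, -0.2, 4.2]
finger_gap: 23.6
finger_force: 30.0
```

```bash
python3 - <<'E'
from h import *
for n in ("top","scene"):
    z=np.load(n+"0.npz"); p,d,K,T=z["p"],z["d"],z["K"],z["T"]; W=cloud(n,d,K,T)
    near=(np.abs(W[...,0]-543)<140)&(np.abs(W[...,1]-128)<90)
    for lo,hi in ((108,122),(98,106),(62,72)):
        m=near&(W[...,2]>lo)&(W[...,2]<hi); q=W[m]; v,u=np.nonzero(m)
        if len(q)==0: continue
        r=cv2.minAreaRect(q[:,:2].astype(np.float32))
        print(n,lo,len(q),q.mean(0).round(1),"px",u.mean().round(),v.mean().round(),np.round(r[0],1),np.round(r[1],1),round(r[2],1))
b=[onplane("top",*[np.load("top0.npz")[k] for k in "KT"],235+x/3.6,200+y/3.6,68) for x,y in ((183,350),(226,334))]
print("bar end",b)
E
```

```text
top 108 50 [564.2 110.  115.5] px 284.0 245.0 [563.6 109.6] [27.9  9.7] 23.5
top 98 18 [554.4 152.5 101.2] px 266.0 250.0 [557.3 146.3] [81.5 33.7] 60.7
top 62 729 [522.6 119.2  67.8] px 281.0 264.0 [532.8 125.2] [185.3  65.8] 22.4
scene 108 92 [570.3 108.7 115.7] px 341.0 212.0 [568.5 109.3] [29.7 11.2] 20.0
scene 98 63 [566.6 126.7 101.8] px 347.0 213.0 [567.  139.8] [79.6 42.9] 80.6
scene 62 604 [528.2 115.   68.6] px 333.0 215.0 [541.3 118. ] [185.9  62.7] 27.0
bar end [array([442.51856409, 104.31408871,  68.        ]), array([453.87469413,  75.58256285,  68.        ])]
```

Request:
send_rows:
  steps:
    - [0,0,-3,0]
    - [0,0,-7,0]
    - [0,0,-12,0]
    - [0,0,-16.5,0]
    - [0,0,-20,0]

```text
clock: 4.9
tcp_pos: [539.3, -223.3, 219.1]
eef_rot: [3.058, 0.711, 0.003]
contact_force: [0.8, -0.2, -0.7]
finger_gap: 23.8
finger_force: 30.0
```

```bash
python3 -c "
from h import *
path([509,115,215],0.0,2)"
```

```text
call 0 [  6.1 -15.8   0.2] turn 0.0
call 1 [  6.1 -15.8   0.2] turn 0.0
```

Request:
send_rows:
  steps:
    - [1,-2.4,0,0]
    - [2.2,-5.6,0,0]
    - [3.5,-9,0,0]
    - [4.8,-12.4,0,0]
    - [6.1,-15.8,0,0]

```text
clock: 5.4
tcp_pos: [523.3, -53.0, 215.9]
eef_rot: [-3.06, -0.71, 0.001]
contact_force: [1.1, 0.6, -0.6]
finger_gap: 23.9
finger_force: 30.0
```

Request:
send_rows:
  steps:
    - [1.3,-3.4,0,0.02]
    - [2.6,-6.8,0,0.04]
    - [3.9,-10.2,0,0.06]
    - [5.1,-13.2,0,0.07]
    - [6.1,-15.8,0,0.07]

```text
clock: 5.9
tcp_pos: [508.3, 116.1, 216.0]
eef_rot: [-3.082, -0.605, 0.001]
contact_force: [-0.4, -1.0, -0.5]
finger_gap: 24.0
finger_force: 30.0
```

Request:
send_rows:
  steps:
    - [0,0,0,0]
    - [0,0,0,0]
    - [0,0,0,0]
    - [0,0,0,0]

```text
clock: 6.3
tcp_pos: [509.1, 113.3, 216.3]
eef_rot: [3.083, 0.602, -0.001]
contact_force: [-0.4, -0.2, -0.6]
finger_gap: 23.9
finger_force: 30.0
```

```bash
python3 - <<'E'
from h import *
p,d,K,T=snap("wrist","w3");np.savez("w3.npz",p=p,d=d,K=K,T=T)
plan([509,115,215],np.radians(-67.8))
cv2.imwrite('pics/w3c.png',cv2.resize(p[40:340,140:540],None,fx=2,fy=2)[:,:,::-1])
E
```

```text
tcp [509.2 113.3 216.4] shift [ 0.05 -0.16  0.14] turn -0.002 tooly yaw deg -67.9 z [-0. -0. -1.] t 6.35
```

View pics/w3c.png

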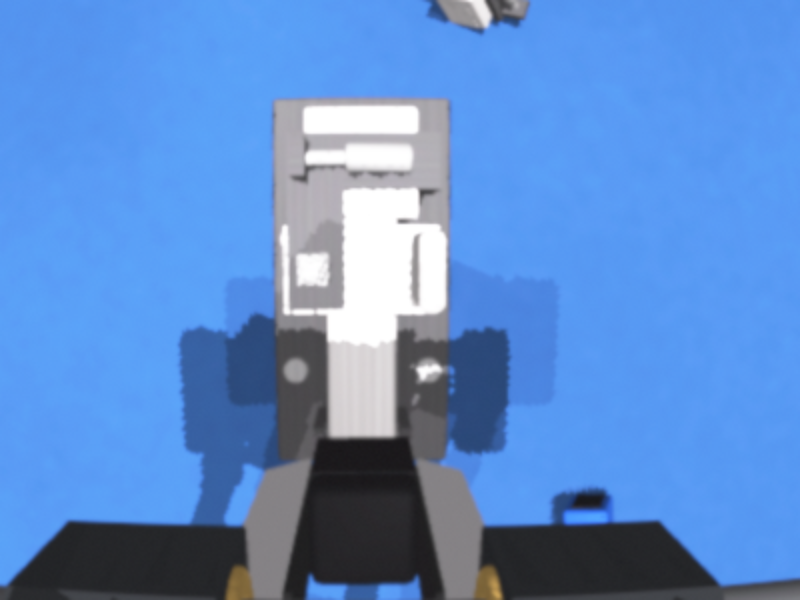

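The wrist view is well aligned. The post is at crop (312,269), i.e. pixel (296,174). The lug is at crop (431,270), i.e. (355,175), and the bar runs down the middle to the held knob.

```bash
python3 - <<'E'
from h import *
q=np.load("w3.npz"); p,K,T,d=q["p"],q["K"],q["T"],q["d"]
g=p.min(-1)
for nm,(u0,v0,u1,v1),zs in (("post",(285,160,309,190),(90,96,104)),("lug",(346,152,365,196),(118,))):
    for thr in (200,225,245):
        m=(g[v0:v1,u0:u1]>thr).astype(np.uint8); c=max(cv2.findContours(m,0,1)[0],key=cv2.contourArea)
        r=cv2.minAreaRect(c); u,v=r[0][0]+u0,r[0][1]+v0
        print(nm,thr,(round(u,1),round(v,1)),np.round(r[1],1),round(r[2],1),[onplane("wrist",K,T,u,v,z)[:2].round(1).tolist() for z in zs])
# mount plate edges for yaw (dark grey plate on blue): left & right edges
s=p.astype(int); gray=(s[...,2]-s[...,0])<40
L=[];Rr=[]
for v in range(100,175):
    us=np.nonzero(gray[v,240:400])[0]
    L.append(onplane("wrist",K,T,240+us[0]-.5,v,10)[:2]);Rr.append(onplane("wrist",K,T,240+us[-1]+.5,v,10)[:2])
for A in (L,Rr):
    a=cv2.fitLine(np.array(A,np.float32),cv2.DIST_HUBER,0,.01,.01).ravel(); print("edge",np.degrees(np.arctan2(a[1],a[0])),a[2:])
print(T[:3,3])
W=p[165:184,280:312].min(-1); print(W[::2,::2])
E
```

```text
post 200 (295.8, 174.5) [16.1 15.9] 85.2 [[548.2, 150.4], [548.6, 150.1], [549.2, 149.7]]
post 225 (296.0, 174.5) [15. 14.] 90.0 [[548.3, 150.3], [548.7, 150.0], [549.2, 149.6]]
post 245 (295.0, 174.0) [12. 12.] 90.0 [[548.4, 151.1], [548.8, 150.9], [549.3, 150.5]]
lug 200 (354.5, 173.5) [43. 17.] 90.0 [[566.9, 109.9]]
lug 225 (354.0, 173.5) [43. 16.] 90.0 [[566.7, 110.2]]
lug 245 (354.0, 173.5) [43. 16.] 90.0 [[566.7, 110.2]]
edge 22.190117 [575.2193  188.09796]
edge 22.21561 [606.01526 105.39382]
[568.2727541  136.61578432 388.86255221]
[[181 251 209 176 172 158 154 157 157 154 164 164 155 152 153 154]
 [178 243 195 169 200 236 235 206 235 238 229 234 182 150 152 154]
 [177 251 216 152 225 252 253 253 251 251 252 239 187 148 151 156]
 [176 251 211 151 220 253 254 251 252 254 253 229 181 146 151 153]
 [172 248 206 151 206 251 254 254 254 254 244 246 183 146 151 153]
 [168 244 203 151 217 250 254 254 254 253 236 240 172 149 151 154]
 [167 246 206 151 200 252 254 255 254 253 249 230 207 147 152 153]
 [168 253 222 151 197 251 245 253 252 238 225 236 179 148 151 152]
 [168 253 221 151 196 243 226 233 237 236 242 249 164 149 150 154]
 [164 253 218 151 160 164 154 164 160 160 176 180 154 149 149 152]]
```

```bash
python3 - <<'E'
from h import *
q=np.load("w3.npz"); K,T=q["K"],q["T"]
for x,y in ((364,475),(364,528),(364,582),(364,440)):
    w=onplane("wrist",K,T,140+x/2,40+y/2,239.5); M=R.from_rotvec(bot.observe()["eef_rot"]).as_matrix()
    print(x,y,w.round(1),(M.T@(w-bot.observe()["tcp_pos"])).round(1))
plan([548.8,150.3,145],np.radians(-67.8))
E
```

```text
364 475 [522.2 117.5 239.5] [ 13.7   1.  -23.1]
364 528 [510.9 113.  239.5] [  1.5   1.  -23.1]
364 582 [498.8 108.  239.5] [-11.6   1.  -23.1]
364 440 [529.3 120.4 239.5] [ 21.4   1.  -23.1]
tcp [509.2 113.3 216.4] shift [ 5.06 -1.94  7.13] turn -0.002 tooly yaw deg -67.9 z [-0. -0. -1.] t 6.35
```

Request:
send_rows:
  steps:
    - [1.2,-0.5,1.8,0]
    - [2.5,-1,3.6,0]
    - [3.8,-1.5,5.4,0]
    - [5,-2,7.1,0]
    - [5,-2,7.1,0]

```text
clock: 6.85
tcp_pos: [547.3, 151.5, 143.0]
eef_rot: [-3.083, -0.603, 0.007]
contact_force: [0.4, -0.3, -0.0]
finger_gap: 24.0
finger_force: 30.0
```

Request:
send_rows:
  steps:
    - [0,0,0,0]
    - [0,0,0,0]
    - [0,0,0,0]

```text
clock: 7.15
tcp_pos: [548.0, 151.3, 146.6]
eef_rot: [3.083, 0.603, 0.003]
contact_force: [-0.7, 0.5, -0.3]
finger_gap: 23.7
finger_force: 30.0
```

```bash
python3 - <<'E'
from h import *
p,d,K,T=snap("wrist","w4");np.savez("w4.npz",p=p,d=d,K=K,T=T)
plan([547.8,150.6,94.8],np.radians(-67.8))
S=cv2.resize(snap("scene")[0][150:290,270:410],(560,560),interpolation=cv2.INTER_CUBIC)
cv2.imwrite('pics/s4.png',S[:,:,::-1])
E
```

```text
tcp [548.  151.4 146.6] shift [-0.06  0.06  5.18] turn -0.001 tooly yaw deg -67.9 z [ 0.002  0.    -1.   ] t 7.2
```

View pics/s4.png

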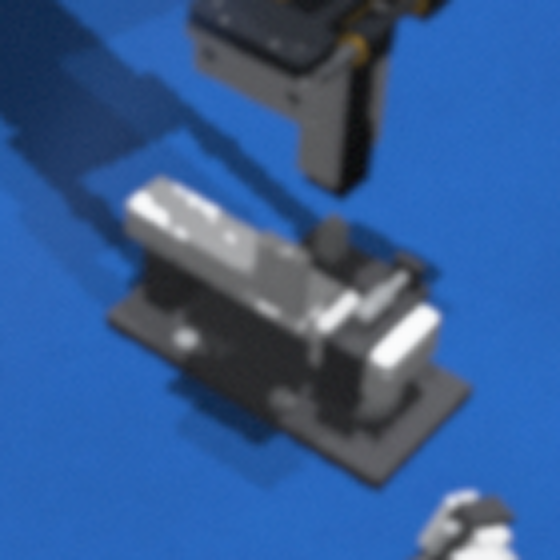

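Scene view: the knob, hidden behind the near finger at (340,190), hangs over the post at (332,240). I descend slowly and watch the force.

Request:
send_rows:
  steps:
    - [-0.05,0,0.7,0]
    - [-0.05,0,1.4,0]
    - [-0.05,0,2,0]
    - [-0.05,0,2.4,0]
    - [-0.05,0,2.4,0]

```text
clock: 7.75
tcp_pos: [546.7, 151.5, 120.4]
eef_rot: [-3.083, -0.604, 0.003]
contact_force: [0.1, -0.6, 0.2]
finger_gap: 23.5
finger_force: 30.0
```

Request:
send_rows:
  steps:
    - [0,0,0.2,0]
    - [0,0,0.4,0]
    - [0,0,0.6,0]
    - [0,0,0.8,0]
    - [0,0,0.8,0]

```text
clock: 8.25
tcp_pos: [547.1, 151.5, 113.2]
eef_rot: [-3.083, -0.604, 0.001]
contact_force: [0.1, 0.5, -0.6]
finger_gap: 23.8
finger_force: 30.0
```

Request:
send_rows:
  steps:
    - [0,0,0.2,0]
    - [0,0,0.4,0]
    - [0,0,0.6,0]
    - [0,0,0.7,0]
    - [0,0,0.8,0]

```text
clock: 8.75
tcp_pos: [547.3, 151.6, 105.4]
eef_rot: [-3.083, -0.604, -0.0]
contact_force: [0.5, 0.6, -0.2]
finger_gap: 23.7
finger_force: 30.0
```

Request:
send_rows:
  steps:
    - [0,0,0.2,0]
    - [0,0,0.4,0]
    - [0,0,0.6,0]
    - [0,0,0.8,0]
    - [0,0,0.9,0]

```text
clock: 9.25
tcp_pos: [547.2, 151.6, 96.2]
eef_rot: [-3.083, -0.604, 0.0]
contact_force: [-0.5, -0.7, -0.9]
finger_gap: 23.6
finger_force: 30.0
```

Request:
send_rows:
  steps:
    - [0,0,0.1,0]
    - [0,0,0.2,0]
    - [0,0,0.25,0]
    - [0,0,0.25,0]

```text
clock: 9.65
tcp_pos: [547.4, 151.7, 94.4]
eef_rot: [-3.083, -0.604, -0.001]
contact_force: [-0.9, 0.9, 2.4]
finger_gap: 23.8
finger_force: 30.0
```

Contact came at 94.4 mm, where home was expected, so the knob is home. I release, rise and look.

Request:
send_rows:
  steps:
    - [0,0,0,0]
    - [0,0,0,0]
    - [0,0,0,0]
    - [0,0,0,0]
  gripper: -0.2

```text
clock: 10.05
tcp_pos: [547.3, 151.5, 93.8]
eef_rot: [-3.083, -0.604, 0.0]
contact_force: [-0.4, -0.1, 0.1]
finger_gap: 37.7
finger_force: 0.0
```

Request:
send_rows:
  steps:
    - [0,0,-0.5,0]
    - [0,0,-1.5,0]
    - [0,0,-3,0]
    - [0,0,-4.5,0]
    - [0,0,-5,0]

```text
clock: 10.55
tcp_pos: [548.7, 151.8, 146.4]
eef_rot: [3.083, 0.604, 0.007]
contact_force: [-0.3, 0.6, -0.0]
finger_gap: 37.4
finger_force: 0.0
```

Request:
send_rows:
  steps:
    - [0,0.8,0,0]
    - [0.1,1.8,0,0]
    - [0.3,2.5,0,0]
    - [0.3,2.5,0,0]
    - [0.3,2.5,0,0]
  gripper: 1

```text
clock: 11.05
tcp_pos: [559.4, 129.1, 143.3]
eef_rot: [-3.083, -0.602, 0.002]
contact_force: [0.5, 0.7, 0.1]
finger_gap: 74.1
finger_force: 0.0
```

Request:
send_rows:
  steps:
    - [0,0,0,0]
    - [0,0,0,0]

```text
clock: 11.25
tcp_pos: [559.3, 129.7, 143.8]
eef_rot: [-3.083, -0.604, 0.001]
contact_force: [0.3, 0.3, -0.8]
finger_gap: 90.0
finger_force: 0.0
```

```bash
python3 - <<'E'
from h import *
p,d,K,T=snap("wrist","w5");np.savez("w5.npz",p=p,d=d,K=K,T=T)
plan([547.3,151.6,90],np.radians(-67.8))
cv2.imwrite('pics/w5c.png',cv2.resize(p[100:400,120:520],None,fx=2,fy=2)[:,:,::-1])
E
```

```text
tcp [559.3 129.8 143.9] shift [-0.29 -2.47  5.39] turn -0.0 tooly yaw deg -67.8 z [-0.  0. -1.] t 11.3
```

View pics/w5c.png

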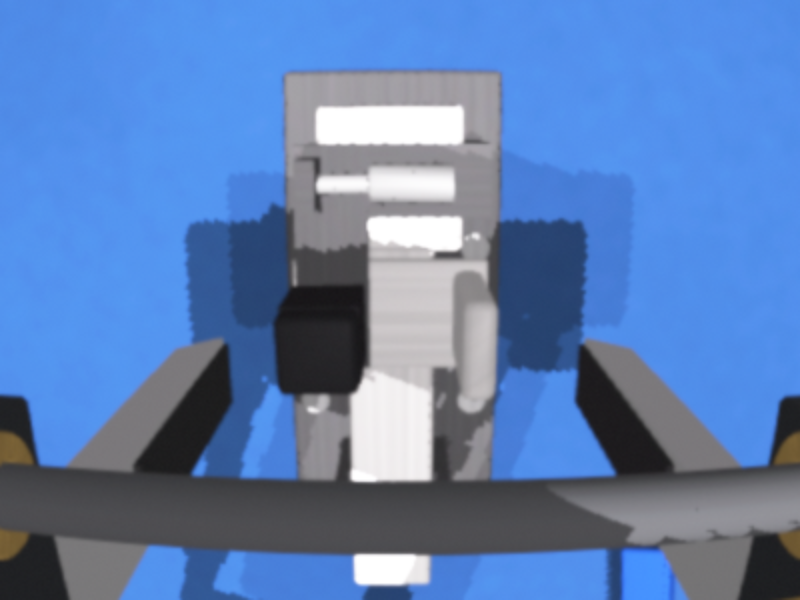

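The knob is on the post at crop (318,345), with the lug at (478,350) and the fingers straddling both. I check the knob's height from the depth.

```bash
python3 - <<'E'
from h import *
q=np.load("w5.npz"); K,T,d=q["K"],q["T"],q["d"]
for u,v in ((272,268),(279,275),(288,280),(359,280),(358,270)):
    o,r=ray("wrist",K,T,u,v); c=r@T[:3,2]; print((u,v),(o+r*d[v,u]/c).round(1))
E
```

```text
(272, 268) [551.9 155.8 118.3]
(279, 275) [549.9 150.7 119.3]
(288, 280) [548.7 145.  118.4]
(359, 280) [563.9 108.  118.8]
(358, 270) [568.9 110.7 118.1]
```

The knob top is at 118–119 mm, level with the lug, so it is home. I descend and squeeze.

Request:
send_rows:
  steps:
    - [0,0,1.2,0]
    - [0,0,2.6,0]
    - [0,0,4,0]
    - [0,0,5,0]
    - [0,0,5.3,0]

```text
clock: 11.8
tcp_pos: [558.4, 129.5, 89.2]
eef_rot: [-3.083, -0.604, 0.005]
contact_force: [-0.2, 0.7, -0.0]
finger_gap: 94.0
finger_force: 0.0
```

Request:
send_rows:
  steps:
    - [0,0,0,0]
    - [0,0,0,0]
    - [0,0,0,0]
    - [0,0,0,0]

```text
clock: 12.2
tcp_pos: [559.9, 129.6, 91.6]
eef_rot: [3.083, 0.604, 0.002]
contact_force: [0.6, 0.1, -0.5]
finger_gap: 93.8
finger_force: 0.0
```

Request:
send_rows:
  steps:
    - [0,0,0,0]
    - [0,0,0,0]
    - [0,0,0,0]
    - [0,0,0,0]
    - [0,0,0,0]
  gripper: -1

```text
clock: 12.7
tcp_pos: [559.0, 130.9, 91.3]
eef_rot: [-3.081, -0.602, 0.001]
contact_force: [-0.2, 0.9, 1.7]
finger_gap: 57.6
finger_force: 5.3
```

Request:
send_rows:
  steps:
    - [0,0,0,0]
    - [0,0,0,0]
    - [0,0,0,0]
    - [0,0,0,0]
    - [0,0,0,0]

```text
clock: 13.2
tcp_pos: [560.2, 128.5, 91.4]
eef_rot: [3.081, 0.604, 0.002]
contact_force: [0.4, -6.0, 4.7]
finger_gap: 48.2
finger_force: 30.0
```

The gap is 48.2 mm, at the stop (50 mm less the bore play). I relieve the side load of about 6 N, then lift straight up.

Request:
send_rows:
  steps:
    - [0,0.1,0,0]
    - [0,0.2,0,0]
    - [0,0.2,0,0]
    - [0,0.2,0,0]

```text
clock: 13.6
tcp_pos: [560.3, 128.3, 91.4]
eef_rot: [-3.082, -0.603, -0.001]
contact_force: [-0.1, -1.7, 5.5]
finger_gap: 47.9
finger_force: 30.0
```

Request:
send_rows:
  steps:
    - [0,0,-0.1,0]
    - [0,0,-0.2,0]
    - [0,0,-0.4,0]
    - [0,0,-0.6,0]
    - [0,0,-0.8,0]

```text
clock: 14.1
tcp_pos: [559.6, 127.9, 98.4]
eef_rot: [-3.082, -0.604, 0.003]
contact_force: [0.0, -0.6, -5.1]
finger_gap: 48.0
finger_force: 30.0
```

Request:
send_rows:
  steps:
    - [0,0,-0.4,0]
    - [0,0,-0.9,0]
    - [0,0,-1.5,0]
    - [0,0,-2.1,0]
    - [0,0,-2.7,0]

```text
clock: 14.6
tcp_pos: [560.4, 127.7, 126.7]
eef_rot: [-3.083, -0.604, -0.001]
contact_force: [0.0, -0.0, -4.3]
finger_gap: 48.0
finger_force: 30.0
```

Request:
send_rows:
  steps:
    - [0,0,-1,0]
    - [0,0,-2,0]
    - [0,0,-3,0]
    - [0,0,-4,0]
    - [0,0,-4.5,0]

```text
clock: 15.1
tcp_pos: [560.9, 127.8, 172.5]
eef_rot: [3.083, 0.604, 0.003]
contact_force: [0.2, 0.3, -5.2]
finger_gap: 48.1
finger_force: 30.0
```

Request:
send_rows:
  steps:
    - [0,0,0,0]
    - [0,0,0,0]
    - [0,0,0,0]
    - [0,0,0,0]

```text
clock: 15.5
tcp_pos: [559.9, 127.7, 170.4]
eef_rot: [-3.083, -0.604, 0.002]
contact_force: [0.4, -1.0, -4.6]
finger_gap: 47.9
finger_force: 30.0
```

```bash
python3 - <<'E'
from h import *
p,d,K,T=snap("wrist","w6");np.savez("w6.npz",p=p,d=d,K=K,T=T)
S=snap("scene")[0]; 
a=cv2.resize(S[130:290,270:430],(400,400),interpolation=cv2.INTER_CUBIC); b=cv2.resize(p[100:400,120:520],(400,300))
cv2.imwrite('pics/f6.png',np.hstack([a,np.vstack([b,np.zeros((100,400,3),np.uint8)])])[:,:,::-1])
plan([560,128,171.4],np.radians(-67.8))
z=np.load("w6.npz")
W=[]
for u in range(260,400,2):
    for v in range(100,300,2):
        if d[v,u]>0:
            o,r=ray("wrist",K,T,u,v); W.append(o+r*d[v,u]/(r@T[:3,2]))
W=np.array(W); W=W[(W[:,2]>140)&(W[:,2]<156)]
# bar top plane: points near the centre line, expected z ~148
t=np.radians(22.2); rel=W[:,:2]-[555,134]; x=rel@[np.cos(t),np.sin(t)]; y=rel@[-np.sin(t),np.cos(t)]
m=(np.abs(y)<12); A=np.c_[x[m],y[m],np.ones(m.sum())]; s=np.linalg.lstsq(A,W[m,2],rcond=None)[0]
print(m.sum(),"x range",x[m].min(),x[m].max(),"slopes deg",np.degrees(s[:2]),"z0",s[2])
E
```

```text
tcp [560.1 127.7 170.6] shift [ 0.01 -0.03 -0.08] turn -0.001 tooly yaw deg -67.8 z [-0.001 -0.    -1.   ] t 15.6
420 x range -10.489865042722894 67.80650682144756 slopes deg [-0.09968807  0.1433392 ] z0 151.53086616574845
```

View pics/f6.png

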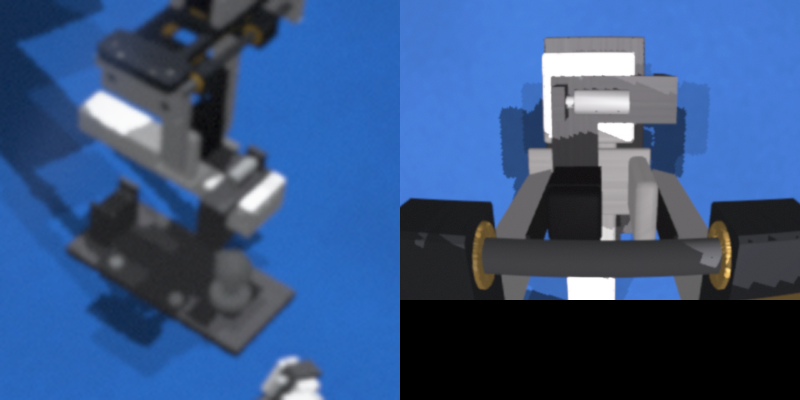

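The coupler is off the ball, level to about 0.1°, and 79 mm up. The ball stud is bare at (232,280), and the knob and lug are between the fingers at (578,205) and (645,200). One last check of the knob's height against the lug, then I hand in.

```bash
python3 - <<'E'
from h import *
q=np.load("w6.npz"); K,T,d=q["K"],q["T"],q["d"]; z=[]
for u,v in ((290,300),(298,308),(305,315),(365,295),(365,310)):
    o,r=ray("wrist",K,T,u,v); z.append((o+r*d[v,u]/(r@T[:3,2])).round(1)); print((u,v),z[-1])
k=np.mean([a[2] for a in z[:3]]); l=np.mean([a[2] for a in z[3:]])
if abs(k-l)<2.5: print(bot.finish_job())
E
```

```text
(290, 300) [560.5 141.2 199.3]
(298, 308) [558.  136.8 198.3]
(305, 315) [556.1 132.9 198.4]
(365, 295) [573.7 112.7 197.5]
(365, 310) [567.7 110.1 198.2]
the job is handed in; nothing more can be done
None
```

The job is handed in, at about 16 s of the 61 s allowed: the knob is home on the post, the latch is squeezed to its stop, and the coupler is held level about 79 mm above where it sat, over the ball; I never moved near the weight, spanner or jar.

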